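Load and unhitch the trailer-coupler prototype

ROBOT

A 6-joint arm with a two-finger parallel gripper is mounted at the origin on the work surface. World frame = base frame: x ahead of the robot, y to its left, z up, the work surface at z = 0. Lengths are in m, angles in rad, forces in N, time in s.
With the tool pointing down it reaches from about 0.25 to 0.8 m from the base axis. Payload 8.5 kg.
Tool frame: the origin (TCP) lies midway between the tips of the shut fingers; the grasp point (between the pads) lies 19 mm behind it; z points along the fingers, y is the line along which they close (so a half turn about z gives the same grasp; the last joint's range is limited). The gripper opens to 85 mm and grips with 20 to 120 N. Pads are 22 mm wide; open, the fingers measure 114 mm over their backs; the gripper's body (76 mm by 85 mm) begins 54 mm behind the grasp point. The pads swing forward as they close: fully open they stand 13 mm farther back than shut.
Start: joints at [1.111, 0.238, -0.013, 1.319, 0, 1.571], TCP at [0.233, 0.47, 0.197] pointing down, gripper open.
Joint ranges: [-2.66, 2.66], [-1.03, 1.9], [-1.14, 1.46], [-1.82, 2.27], [-1.45, 1.34], [-3.14, 3.14]. Speed limits (rad/s): [2.22, 2.22, 2.79, 3.14, 3.14, 3.14].

INTERFACE

Orientations are given as [roll, pitch, yaw] about the fixed x, y, z axes, in that order (R = Rz(yaw) Ry(pitch) Rx(roll)).
In Python, from station import monitor, camera, workorder, find_in, pinpoint gives the robot as it stands. The module is installed in compiled form; this text tells all that it offers.
- The arm moves only by the shell command python3 -m pendant 'ROWS' [FORCE]. ROWS is JSON, a list of rows, each a list of 7 numbers: the turn, a rotation vector about the world's x, y, z in rad, then the shift along the world's x, y, z in mm, then the finger opening in mm, from 0 to 85.4. A call has 1 to 12 rows; each row is the pose to reach, as a shift and turn from the pose commanded when the call began; what a row does not reach only later rows make up. A row lasts 1/10 s, in which the tool goes at most 50 mm and 8.59 degrees, less where a joint would pass 70% of its speed; a pose out of reach is approached as far as the arm can. A call with a gripper value outside its range is refused whole. The fingers move at their own pace and stop on an object; FORCE is the grip in N (left out, the last holds). Time passes only in rows, so rows that repeat a pose let the fingers close. It gives the time, the measured TCP pose, the force, the opening and the grip force at its end, in the units of the state.
- monitor.get_state(): the state, without advancing time (a new reading comes with each control period).
- camera(name): name is "scene" or "top" or "wrist"; returns a dict with "img" (480x640x3 uint8, blue, green, red), "intrinsics" (3x3 intrinsics, pixels), "dist_coeffs" ([k1, k2, p1, p2, k3] as OpenCV has them; the pictures are not rectified), "R" (3x3) and "t" (3): a world point X has camera coordinates R X + t. Camera axes: x right, y down, z forward; pixel columns grow to the right and rows downward; lengths in m; the calibration is good to about 2 mm. A picture is of the moment at which its call begins. There is no depth.
- workorder.job_done(): hands the job in; it is judged then, once.
Trained networks look in a picture, given as the dict that the camera call returned (one of the last four; its "shot" number tells which), for a name from the list of things; names that differ only in an ending like _2 or _b are one class to them, and where a whole thing is asked for, a point or a joint stands for the part that bears it (a point fixed in the world has none). Each returns a list of dicts, best first, with "p" (0 to 1); they miss things now and then, are a little off and sometimes report something else, mostly with a low value. They report only what shows in the picture. A call takes as long as a camera call.
- find_in(target, picture): "xyz" ([x, y, z] in m, in world coordinates, good to about 4 mm: the middle of the surface that is visible of it).
- pinpoint(target, picture): "xyz" ([x, y, z] in m, in world coordinates, good to about 4 mm: a listed point, or the origin of a listed thing).
The state is a dict: "time_s": time; "qpos": joint angles; "joint_velocities": joint speeds; "joint_torque": joint torques, N m; "tool_pos": TCP position; "orientation": TCP orientation; "ft_force": force on the tool from outside, world axes, zero at the start; "wrist_torque": the same for the moment, N m; "width": opening from 0.0 (shut) to 1.0 (fully open); "grip_force": force on a finger pad.
Only numpy, scipy, OpenCV 4.12 (cv2) and the standard library are available. Lean on these libraries where they do the work, as an engineer would, in place of code of your own. Each camera call takes 0.05 s, during which the arm holds its last target. There are 200 camera calls.

TASK

Take the steel test weight (the only part with a neck and a round knob on top) out of the parts crate and stand it in the open cup on the hitch tongue. Then pull the latch tab sideways against its spring, lift the tongue off the ball until the tab is about 7 cm above its hitched height, and finish while still holding the tongue raised and still, the weight standing in its cup. Leave the bottle, phone and mouse alone.

Things in the scene. Friction and masses are not known exactly. Their poses are not given: they have to be found in the camera images.
- rig: hitch test rig screwed to the desk: base plate 130 x 400 x 12 mm, origin at the centre of its underside. Its y runs along the tongue: 30 mm ball at y = -150 mm, pivot bracket (106 mm high, 82 mm wide) at y = +150 mm. The tongue (bar 30 mm wide, top at z 100 mm) ends in a grey coupler housing (60 wide, 85 long, top at 100 mm) over the ball. Never moves; its yaw is within 0.35 rad of the world's
- tongue (a joint): tongue angle in rad: 0 hitched down on the ball, grows as the coupler end rises about a level axis along the rig's x, up to 0.6. Only the hand holds it up: it sinks back if let go. Lifting at the tab takes about 4 to 8 N
- latch (a joint): latch slide in m: 0 closed, grows as the tab is pulled to the rig's -x (away from the keeper), stop at 0.018. Beyond 0.011 the bolt is out from under the keeper's lip; hold it so until the tongue has risen past 0.1 rad. A spring pushes it back: 4 N closed, 9 N at the stop
- latch_tab (a point): grip point of the latch tab: an upright steel tab on the coupler housing, 10 mm thick along the rig's x, 30 mm wide along the rig's y, its top 21 mm above this point, its foot plate 26 mm below. Hitched and closed it is at rig (0, -120, 132) mm; it moves with latch and tongue. Best gripped from above, fingers closing along the rig's x; the tab may turn between the pads as the tongue rises
- keeper (a point): middle of the lip of the fixed steel keeper beside the housing, at rig (50, -120, 74) mm: post with a lip 22 x 34 x 8 mm, top at z 78 mm. While the latch is closed its bolt sits 2 mm under this lip and locks the tongue down
- tongue_hinge (a point): point on the tongue's pivot axis, at rig (0, 150, 85) mm; the tab travels in an arc about it
- tongue_cup (a point): centre of the inner floor of the grey open cup on top of the tongue, at rig (0, 0, 105) mm when hitched. Inner diameter 48 mm, outer 56 mm, rim 21 mm above this floor; z points out of the mouth. Tilts with the tongue
- weight: steel test weight, 0.18 to 0.35 kg, standing in the crate: base 36 mm diameter and 28 mm high, neck 12 mm, round knob 22 mm diameter from 50 to 64 mm height. Origin at the centre of its underside, z up through the knob. Its place among the parts in the crate changes. Grip it by the knob
- crate: plywood parts crate fixed to the desk, 210 x 170 x 35 mm (its x, y, z), walls and floor 4 mm; origin at the centre of its underside. Besides the weight it holds a steel slug, a steel collar, a white printed flange and a brass fitting, each at most 30 mm high; parts stand about 55 mm apart, centre to centre
- bottle: bystander: standing closed glass bottle, 56 mm diameter, 150 mm high; origin at the centre of its underside
- phone: bystander: black phone lying flat, 150 x 75 x 9 mm; origin at the centre of its underside
- mouse: bystander: black computer mouse, 100 x 60 x 27 mm; origin at the centre of its underside

How it is judged:
By the outcome, as a careful person would: the job done as asked, in the order asked, and still so for the second after the job is handed in, while the arm keeps its last pose, push and grip.
It also fails if it takes over 54 s, if anything falls off the work surface, if the arm or the gripper's body presses on something with over 40 N, if the wrist force passes 120 N, or if a joint passes its speed limit or range.

## Working session

There is one attempt and no reset: what is moved stays moved. The work goes in short steps, Python scripts to look and compute and a shell command to move; the robot and the scene stay as the last step left them, time stands still between calls to the robot, and variables do not carry over. Pictures are saved under pics/ and viewed, at most 14 in all, crops included, and the job is handed in when it is done.

```bash
mkdir -p pics; python3 - <<'E'
from station import monitor, camera, find_in, pinpoint
import cv2, numpy as np
s=monitor.get_state(); print(s['time_s'],s['tool_pos'],s['orientation'],s['width'])
for n in ['top','scene']:
    p=camera(n); cv2.imwrite(f'pics/{n}0.png',p['img'])
    for t in ['weight','crate','rig','latch_tab','tongue_cup','keeper','tongue_hinge','bottle','phone','mouse']:
        r=pinpoint(t,p); print(n,t,[(np.round(q['xyz'],3).tolist(),round(q['p'],2)) for q in r[:2]])
E
```

```text
0.0 [0.23276526 0.47005578 0.19609614] [-3.14018900e+00 -2.82458883e-07  2.68181513e+00] 0.9992917113217985
top weight [([0.465, -0.286, 0.0], 0.71)]
top crate [([0.516, -0.322, 0.001], 0.71)]
top rig [([0.504, 0.122, 0.0], 0.73)]
top latch_tab [([0.526, 0.002, 0.135], 0.89)]
top tongue_cup [([0.503, 0.12, 0.114], 0.88)]
top keeper [([0.579, 0.017, 0.077], 0.75)]
top tongue_hinge [([0.473, 0.27, 0.084], 0.91)]
top bottle [([0.771, -0.099, 0.001], 0.59), ([0.528, 0.003, 0.134], 0.47)]
top phone []
top mouse [([0.783, 0.077, -0.001], 0.81)]
scene weight [([0.466, -0.287, 0.004], 0.75), ([0.505, 0.127, -0.002], 0.19)]
scene crate [([0.52, -0.321, 0.001], 0.74)]
scene rig [([0.507, 0.124, -0.003], 0.56), ([0.778, 0.07, -0.004], 0.19)]
scene latch_tab [([0.529, 0.003, 0.134], 0.89), ([0.768, -0.096, -0.001], 0.59)]
scene tongue_cup [([0.505, 0.122, 0.104], 0.69)]
scene keeper [([0.577, 0.017, 0.074], 0.67)]
scene tongue_hinge [([0.475, 0.271, 0.087], 0.69)]
scene bottle [([0.768, -0.104, -0.002], 0.85)]
scene phone [([0.4, -0.139, -0.002], 0.68)]
scene mouse [([0.78, 0.07, -0.004], 0.86)]
```

View pics/top0.png

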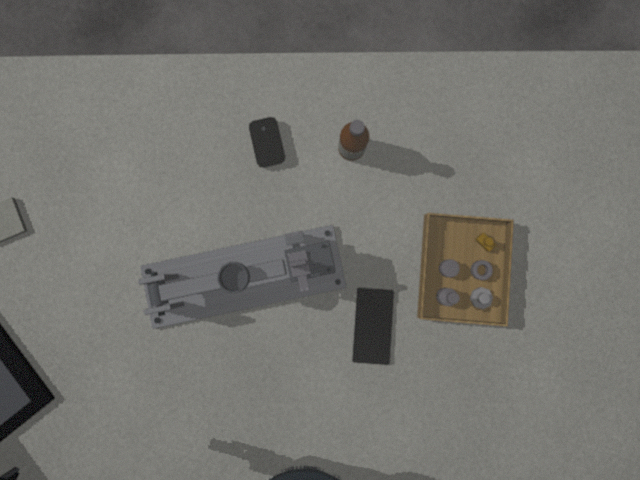

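View pics/scene0.png

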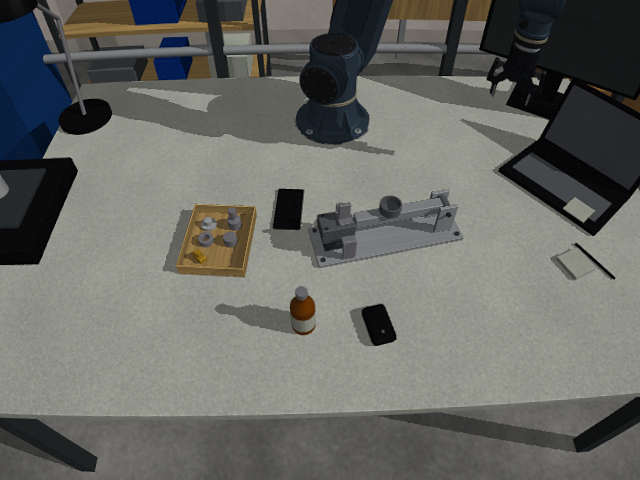

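The top view shows the rig with the tab near (298,258) and the cup at (234,277). The crate parts are at (450,268), (482,270), (448,297), (482,298) and (487,242). In the scene view, the tall dark knobbed part is at (234,215), which agrees with the network's (0.466, -0.287). The rig yaw is about 0.19.

```bash
python3 -m pendant '[[0,0,-0.05,8,-25,10,60],[0,0,-0.15,22,-70,20,60],[0,0,-0.27,35,-118,30,60],[0,0,-0.39,50,-166,40,60],[0,0,-0.51,65,-214,40,60],[0,0,-0.63,80,-262,40,60],[0,0,-0.75,95,-310,40,60],[0,0,-0.85,110,-358,40,60],[0,0,-0.92,125,-406,40,60],[0,0,-0.92,140,-454,40,60],[0,0,-0.92,155,-502,40,60],[0,0,-0.92,170,-550,40,60]]' 40
python3 -m pendant '[[0,0,0,14,-45,0,60],[0,0,0,28,-90,-10,60],[0,0,0,42,-130,-20,60],[0,0,0,50,-160,-30,60],[0,0,0,50,-175,-35,60],[0,0,0,50,-180,-35,60],[0,0,0,50,-180,-35,60]]'
python3 - <<'E'
from station import monitor, camera, find_in, pinpoint
import cv2, numpy as np
s=monitor.get_state(); print(s['time_s'],s['tool_pos'],s['orientation'],s['width'],s['ft_force'])
p=camera('wrist'); cv2.imwrite('pics/w1.png',p['img'])
for f in (pinpoint,find_in):
    r=f('weight',p); print([(np.round(q['xyz'],4).tolist(),round(q['p'],2)) for q in r[:2]])
E
```

```text
time_s: 2.3
tool_pos: [0.4019, -0.0777, 0.237]
orientation: [3.141, 0.0, 1.762]
ft_force: [1.5, 1.5, 0.0]
width: 0.704
grip_force: 0.0
time_s: 3.0
tool_pos: [0.4513, -0.2552, 0.2019]
orientation: [-3.141, -0.0, 1.761]
ft_force: [0.1, 0.2, -0.3]
width: 0.701
grip_force: 0.0
3.0 [ 0.45129703 -0.25520601  0.20190049] [-3.14130281e+00 -4.14067524e-04  1.76124851e+00] 0.7007609618294072 [ 0.05785499  0.19458439 -0.29572283]
[([0.4653, -0.2834, 0.0035], 0.6)]
[([0.4639, -0.2781, 0.0313], 0.85)]
```

View pics/w1.png

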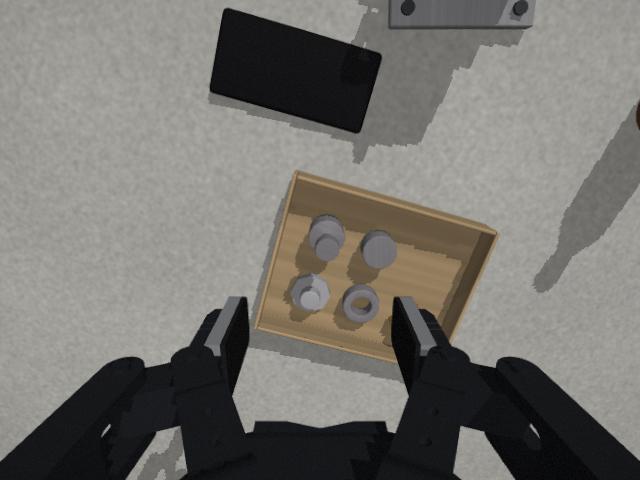

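The weight is at (327,235) in the wrist view, with its knob top at about (327,244). The flange is below it at (310,292). The rig edge runs horizontal at the top, so the tool is aligned with the rig.

```bash
cat > h.py <<'E'
import cv2, numpy as np
def ray(p,u,v,z):
    x,y=cv2.undistortPoints(np.array([[[u,v]]],float),np.array(p['intrinsics']),np.array(p['dist_coeffs'])).ravel()
    R=np.array(p['R']);c=-R.T@np.array(p['t']);d=R.T@np.array([x,y,1]);return c+d*(z-c[2])/d[2]
E
python3 - <<'E'
from h import *
from station import camera
p=camera('wrist'); print(ray(p,327,246,.065),ray(p,327,231,.032))
E
```

```text
[ 0.46464338 -0.28083754  0.065     ] [ 0.46442576 -0.27653113  0.032     ]
```

```bash
python3 -m pendant '[[0,0,0,7,-14,-25,60],[0,0,0,14,-27,-65,60],[0,0,0,14,-27,-105,60],[0,0,0,14,-27,-135,60],[0,0,0,14,-27,-153,60],[0,0,0,14,-27,-161,60],[0,0,0,14,-27,-161,60]]' 50
python3 -m pendant '[[0,0,0,0,0,0,30],[0,0,0,0,0,0,10],[0,0,0,0,0,0,10],[0,0,0,0,0,0,10],[0,0,0,0,0,0,10],[0,0,0,0,0,0,10],[0,0,0,0,0,0,10],[0,0,0,0,0,0,10]]' 50
```

```text
time_s: 3.9
tool_pos: [0.4655, -0.2817, 0.0404]
orientation: [-3.141, -0.001, 1.763]
ft_force: [-0.8, 0.7, 0.2]
width: 0.703
grip_force: 0.0
time_s: 4.7
tool_pos: [0.4657, -0.2825, 0.0406]
orientation: [-3.141, -0.0, 1.762]
ft_force: [0.1, 0.5, -0.5]
width: 0.116
grip_force: 0.0
```

The fingers closed to 10 mm with no grip force, so the grasp missed the knob. I'll look.

```bash
python3 - <<'E'
from h import *
from station import camera
p=camera('wrist'); cv2.imwrite('pics/w2.png',p['img'])
E
```

```text
(no output)
```

View pics/w2.png

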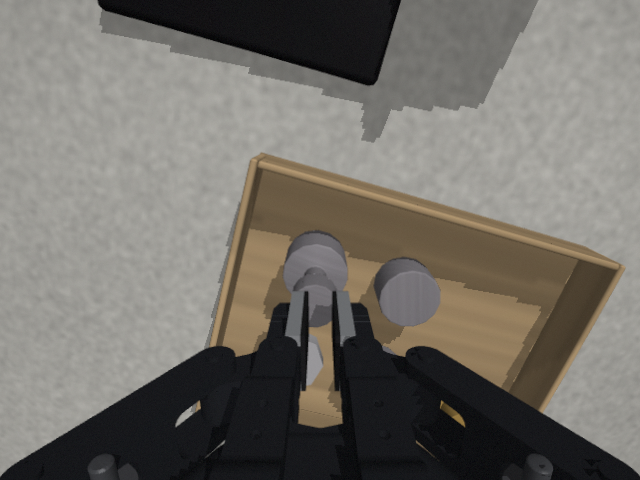

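```bash
python3 - <<'E'
from h import *
from station import camera
p=camera('wrist'); R=np.array(p['R']);print('cam',-R.T@p['t'])
print('knob',ray(p,316,303,.068),ray(p,316,303,.062),'neck foot',ray(p,316,270,.032),'base c',ray(p,316,264,.032), 'baseedges',ray(p,285,264,.032),ray(p,347,264,.032))
for z in (.04,.0605):
  q=cv2.projectPoints(np.array([[.4655,-.2825,z]]),cv2.Rodrigues(R)[0],np.array(p['t']),np.array(p['intrinsics']),np.array(p['dist_coeffs']))[0];print(z,q.ravel())
E
```

```text
cam [ 0.45189699 -0.20560991  0.21715925]
knob [ 0.46493338 -0.28204354  0.068     ] [ 0.46545777 -0.28511812  0.062     ] neck foot [ 0.46437899 -0.28104463  0.032     ] base c [ 0.46372988 -0.27763443  0.032     ] baseedges [ 0.4473988  -0.28080233  0.032     ] [ 0.48005918 -0.27447452  0.032     ]
0.04 [317.44097172 278.81222648]
0.0605 [317.16724582 296.57712068]
```

```bash
python3 - <<'E'
from h import *
from station import camera
p=camera('wrist')['img'][215:365,220:420]; s=camera('scene')['img'][150:300,160:310]
a=cv2.resize(p,(440,330),interpolation=2); b=cv2.resize(s,(330,330),interpolation=2)
cv2.imwrite('pics/c3.png',cv2.convertScaleAbs(np.hstack([a,b]),alpha=1.5))
E
```

```text
(no output)
```

View pics/c3.png

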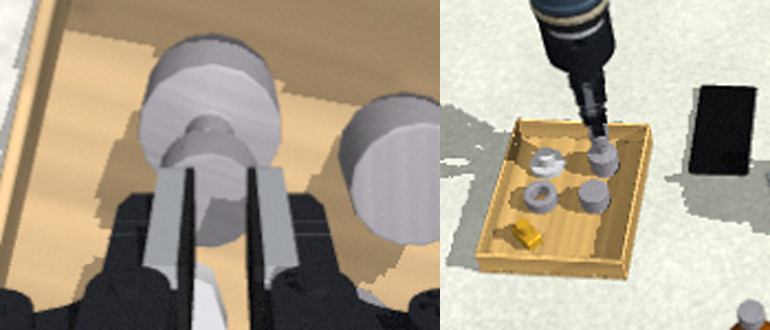

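```bash
python3 - <<'E'
from h import *
from station import camera,monitor
p=camera('wrist'); R=np.array(p['R']);K=np.array(p['intrinsics']);print(K[0,0],p['dist_coeffs'])
for y in (-.2715,-.2825,-.2935):
 for z in (.04,.055,.07,.085):
  P=np.array([[.4607,y+.001,z],[.4706,y-.001,z]])@np.eye(3)
  q=cv2.projectPoints(P,cv2.Rodrigues(R)[0],np.array(p['t']),K,np.array(p['dist_coeffs']))[0].reshape(2,2);print(y,z,q.mean(0).round(),(q[1,0]-q[0,0]).round(1))
s=monitor.get_state();print(s['width'],s['grip_force'],s['ft_force'],s['wrist_torque'])
E
```

```text
370.21346742572734 [-0.03700261  0.          0.          0.          0.        ]
-0.2715 0.04 [322. 259.] 18.3
-0.2715 0.055 [322. 271.] 19.7
-0.2715 0.07 [322. 284.] 21.5
-0.2715 0.085 [322. 300.] 23.6
-0.2825 0.04 [318. 279.] 18.0
-0.2825 0.055 [317. 291.] 19.4
-0.2825 0.07 [317. 306.] 21.1
-0.2825 0.085 [317. 324.] 23.1
-0.2935 0.04 [314. 298.] 17.7
-0.2935 0.055 [313. 311.] 19.1
-0.2935 0.07 [313. 328.] 20.7
-0.2935 0.085 [312. 347.] 22.6
0.11787914260952558 0.0 [ 0.27157152 -0.94830716 -0.22414394] [ 0.09342769 -0.01512075 -0.01329877]
```

```bash
python3 - <<'E'
from h import *
from station import camera
p=camera('scene'); R=np.array(p['R'])
for z in (.032,.04,.054,.068,.08,.1):
  q=cv2.projectPoints(np.array([[.4655,-.2825,z]]),cv2.Rodrigues(R)[0],np.array(p['t']),np.array(p['intrinsics']),np.array(p['dist_coeffs']))[0].ravel(); print(z,q.round(1), ((q-[160,150])*2.2+[440,0]).round())
b=cv2.imread('pics/scene0.png')[195:245,205:265]; a=p['img'][195:245,205:265]
cv2.imwrite('pics/c4.png',cv2.convertScaleAbs(np.hstack([cv2.resize(x,(396,330),interpolation=0) for x in (b,a)]),alpha=1.5))
E
```

```text
0.032 [234.6 218.7] [604. 151.]
0.04 [234.1 216.8] [603. 147.]
0.054 [233.4 213.3] [601. 139.]
0.068 [232.6 209.7] [600. 131.]
0.08 [231.9 206.6] [598. 125.]
0.1 [230.7 201.4] [596. 113.]
```

View pics/c4.png

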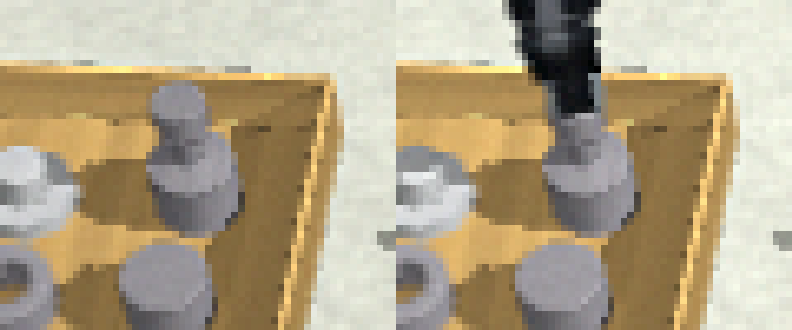

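Both views show the real fingertips just above the knob, at z about 0.07, which is roughly 30 mm higher than the reported TCP. I'll open, go down 28 mm and close again.

```bash
python3 -m pendant '[[0,0,0,0,0,0,45],[0,0,0,0,0,0,45],[0,0,0,0,0,0,45],[0,0,0,0,0,0,45],[0,0,0,0,0,-8,45],[0,0,0,0,0,-15,45],[0,0,0,0,0,-22,45],[0,0,0,0,0,-28,45],[0,0,0,0,0,-28,45]]' 50
python3 -m pendant '[[0,0,0,0,0,0,30],[0,0,0,0,0,0,10],[0,0,0,0,0,0,10],[0,0,0,0,0,0,10],[0,0,0,0,0,0,10],[0,0,0,0,0,0,10],[0,0,0,0,0,0,10]]' 50
python3 - <<'E'
from h import *
from station import camera
p=camera('wrist'); cv2.imwrite('pics/w5.png',cv2.resize(p['img'][200:400,180:460],(560,400)))
E
```

```text
time_s: 5.9
tool_pos: [0.465, -0.2821, 0.0115]
orientation: [-3.14, -0.001, 1.762]
ft_force: [-0.6, 0.2, -0.4]
width: 0.525
grip_force: 0.0
time_s: 6.6
tool_pos: [0.4656, -0.2826, 0.0129]
orientation: [-3.141, 0.0, 1.762]
ft_force: [-3.2, -0.8, 3.9]
width: 0.233
grip_force: 49.2
```

View pics/w5.png

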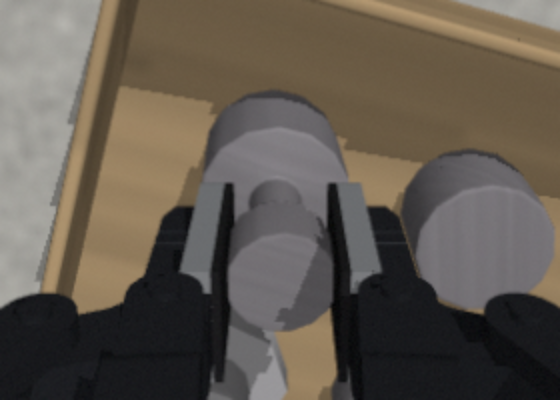

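It's gripped: 20 mm opening, 49 N, with the knob between the pads in the picture. Next I'll lift it and carry it toward the cup.

```bash
python3 -m pendant '[[0,0,0,0,0,5,10],[0,0,0,0,0,20,10],[0,0,0,0,0,50,10],[0,0,0,0,0,85,10],[0,0,0,0,0,125,10],[0,0,0,0,10,165,10],[0,0,0,2,30,195,10],[0,0,0,4,60,210,10],[0,0,0,7,92,210,10],[0,0,0,10,126,210,10],[0,0,0,14,160,210,10],[0,0,0,18,195,210,10]]'
python3 -m pendant '[[0,0,0,3,35,0,10],[0,0,0,6,70,0,10],[0,0,0,9,100,0,10],[0,0,0,12,125,0,10],[0,0,0,14,140,0,10],[0,0,0,14,145,0,10],[0,0,0,14,145,0,10]]'
python3 - <<'E'
from h import *
from station import camera,pinpoint,monitor
print(monitor.get_state()['tool_pos'])
p=camera('wrist'); cv2.imwrite('pics/w6.png',p['img'])
for t in ('tongue_cup','tongue_hinge','latch_tab','weight'): print(t,[(np.round(q['xyz'],4).tolist(),round(q['p'],2)) for q in pinpoint(t,p)[:1]])
E
```

```text
time_s: 7.85
tool_pos: [0.4836, -0.086, 0.2227]
orientation: [3.141, -0.0, 1.762]
ft_force: [1.0, 0.3, -3.1]
width: 0.236
grip_force: 49.3
time_s: 8.55
tool_pos: [0.4976, 0.0576, 0.2225]
orientation: [-3.141, 0.0, 1.763]
ft_force: [-0.2, -0.2, -3.4]
width: 0.23
grip_force: 49.3
[0.49761744 0.05762106 0.22253248]
tongue_cup [([0.5055, 0.1223, 0.1072], 0.6)]
tongue_hinge []
latch_tab [([0.5308, 0.0043, 0.1276], 0.84)]
weight [([0.4999, 0.0585, 0.2115], 0.57)]
```

View pics/w6.png

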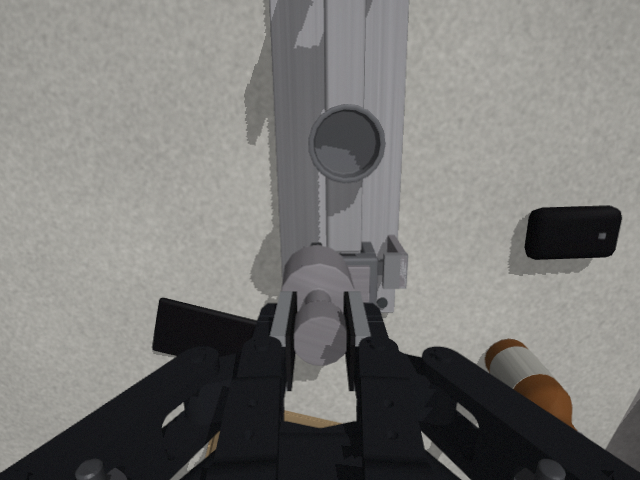

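The cup rim is centred at about (346,143). The weight hangs upright in the fingers at (318,310). Now I'll fix the cup centre.

```bash
python3 - <<'E'
from h import *
from station import camera
p=camera('wrist'); print('rim',ray(p,346.5,143,.126),'tabtop?')
g=cv2.cvtColor(p['img'],cv2.COLOR_BGR2GRAY)[85:200,290:405]
c=cv2.HoughCircles(cv2.resize(g,None,fx=4,fy=4,interpolation=2),cv2.HOUGH_GRADIENT,1,400,param1=80,param2=30,minRadius=110,maxRadius=170)
if c is not None:
  for a in c[0][:2]: print(a/4+[290,85,0], ray(p,a[0]/4+290,a[1]/4+85,.126))
R=np.array(p['R'])
# held weight: base bottom at z .2135 center; predicted vs seen
for z,r in((.2135,.018),(.2415,.018),(.2775,.011)):
  q=cv2.projectPoints(np.array([[.4976,.0576,z]]),cv2.Rodrigues(R)[0],np.array(p['t']),np.array(p['intrinsics']),np.array(p['dist_coeffs']))[0].ravel();print(z,q)
E
```

```text
rim [0.50551735 0.12271739 0.126     ] tabtop?
[346.125      142.875       33.65000153] [0.50523495 0.12275163 0.126     ]
0.2135 [318.07572767 270.74244962]
0.2415 [317.80336741 293.68480953]
0.2775 [317.30266806 335.95207829]
```

```bash
python3 -m pendant '[[0,0,0,2,25,0,10],[0,0,0,5,50,0,10],[0,0,0,7,65,-15,10],[0,0,0,7,65,-45,10],[0,0,0,7,65,-70,10],[0,0,0,7,65,-88,10],[0,0,0,7,65,-98,10],[0,0,0,7,65,-102,10],[0,0,0,7,65,-104,10],[0,0,0,7,65,-104,10]]'
python3 - <<'E'
from h import *
from station import camera
p=camera('wrist')['img'][150:400,180:460]; s=camera('scene')['img'][170:270,300:470]
cv2.imwrite('pics/c7.png',np.hstack([cv2.resize(p,(370,330)),cv2.resize(s,(420,330))]))
E
```

```text
time_s: 9.85
tool_pos: [0.5051, 0.1225, 0.1193]
orientation: [3.141, -0.0, 1.762]
ft_force: [0.6, -0.3, -3.2]
width: 0.231
grip_force: 49.3
```

View pics/c7.png

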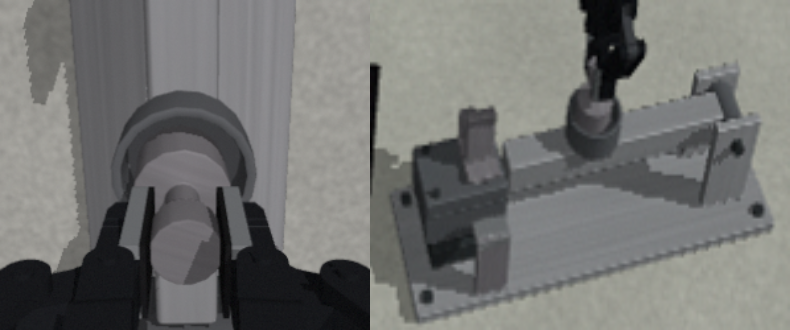

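The weight's base is inside the cup, with room all round. I'll set it down.

```bash
python3 -m pendant '[[0,0,0,0,0,-2,10],[0,0,0,0,0,-3,10],[0,0,0,0,0,-4,10],[0,0,0,0,0,-4,10]]'
```

```text
time_s: 10.35
tool_pos: [0.5046, 0.1225, 0.1146]
orientation: [-3.141, 0.0, 1.762]
ft_force: [-0.1, -0.4, -2.8]
width: 0.233
grip_force: 49.3
```

```bash
python3 -m pendant '[[0,0,0,0,0,-1,10],[0,0,0,0,0,-1.5,10],[0,0,0,0,0,-1.5,10]]'
```

```text
time_s: 10.65
tool_pos: [0.5048, 0.1226, 0.1138]
orientation: [3.141, -0.0, 1.762]
ft_force: [-1.9, -0.5, 4.4]
width: 0.232
grip_force: 50.0
```

```bash
python3 -m pendant '[[0,0,0,0,0,0,20],[0,0,0,0,0,0,35],[0,0,0,0,0,0,45],[0,0,0,0,0,0,45],[0,0,0,0,0,10,45],[0,0,0,0,0,40,45],[0,0,0,0,0,75,45],[0,0,0,4,-20,100,45],[0,0,0,10,-50,100,45],[0,0,0,16,-80,95,45],[0,0,0,20,-95,90,45],[0,0,0,20,-95,90,45]]'
python3 - <<'E'
from h import *
from station import camera,pinpoint,monitor
print(monitor.get_state()['tool_pos'])
p=camera('wrist'); s=camera('scene'); cv2.imwrite('pics/c8.png',np.hstack([cv2.resize(p['img'],(440,330)),cv2.resize(s['img'][170:270,310:470],(360,330))]))
for q in (p,s):
 for t in ('latch_tab','weight','tongue_cup'): print(t,[(np.round(r['xyz'],4).tolist(),round(r['p'],2)) for r in pinpoint(t,q)[:1]])
E
```

```text
time_s: 11.85
tool_pos: [0.5247, 0.026, 0.2028]
orientation: [-3.141, 0.0, 1.759]
ft_force: [0.4, 0.8, 0.3]
width: 0.528
grip_force: 0.0
[0.52473124 0.02599049 0.20280634]
latch_tab [([0.5285, 0.0069, 0.1307], 0.67)]
weight [([0.5068, 0.1216, 0.1023], 0.8)]
tongue_cup []
latch_tab [([0.5323, 0.003, 0.1347], 0.83)]
weight [([0.5037, 0.1196, 0.1026], 0.66)]
tongue_cup [([0.5022, 0.119, 0.1026], 0.67)]
```

View pics/c8.png

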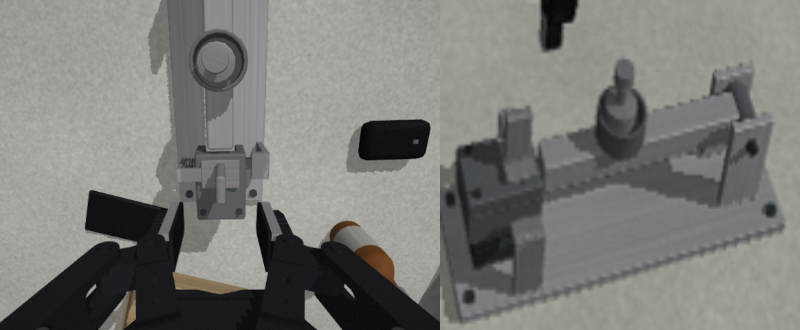

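The weight stands in the cup. The tab at about (220,190) lies midway between the fingers, so I'll descend and grip it.

```bash
python3 -m pendant '[[0,0,0,2,-10,-10,45],[0,0,0,4,-20,-35,45],[0,0,0,4,-21,-70,45],[0,0,0,4,-21,-95,45],[0,0,0,4,-21,-110,45],[0,0,0,4,-21,-116,45],[0,0,0,4,-21,-116,45]]'
python3 -m pendant '[[0,0,0,0,0,0,25],[0,0,0,0,0,0,3],[0,0,0,0,0,0,3],[0,0,0,0,0,0,3],[0,0,0,0,0,0,3],[0,0,0,0,0,0,3],[0,0,0,0,0,0,3]]' 80
```

```text
time_s: 12.95
tool_pos: [0.5281, 0.0062, 0.0863]
orientation: [-3.14, -0.0, 1.762]
ft_force: [0.2, 0.0, 0.1]
width: 0.527
grip_force: 0.0
time_s: 13.65
tool_pos: [0.5289, 0.0064, 0.0881]
orientation: [3.141, 0.001, 1.763]
ft_force: [-2.6, -2.1, 5.9]
width: 0.102
grip_force: 78.1
```

The tab is gripped. Now I'll pull it 15 mm along the rig's -x, in direction (-0.98, -0.19).

```bash
python3 -m pendant '[[0,0,0,-3,-0.6,0,3],[0,0,0,-6,-1.2,0,3],[0,0,0,-9,-1.8,0,3],[0,0,0,-12,-2.4,0,3],[0,0,0,-15,-2.9,0,3],[0,0,0,-15,-2.9,0,3],[0,0,0,-15,-2.9,0,3]]'
```

```text
time_s: 14.35
tool_pos: [0.516, 0.0037, 0.0882]
orientation: [3.137, 0.001, 1.762]
ft_force: [6.4, 0.4, 2.1]
width: 0.105
grip_force: 78.1
```

```bash
python3 -m pendant '[[0,0,0,-2,-0.4,0,3],[0,0,0,-2,-0.4,0,3],[0,0,0,-2,-0.3,3,3],[0,0,0,-2,0.5,7,3],[0,0,0,-2.3,1.5,11,3],[0,0,0,-2.6,2.5,15,3],[0,0,0,-2.8,3.6,19,3],[0,0,0,-3,4.6,23,3],[0,0,0,-3.2,5.6,27,3],[0,0,0,-3.2,5.6,27,3]]'
python3 - <<'E'
from h import *
from station import camera
p=camera('wrist'); s=camera('scene'); cv2.imwrite('pics/c9.png',np.hstack([cv2.resize(p['img'],(440,330)),cv2.resize(s['img'][170:270,310:470],(360,330))]))
E
```

```text
time_s: 15.35
tool_pos: [0.5119, 0.0096, 0.1143]
orientation: [3.139, 0.0, 1.763]
ft_force: [8.5, 2.3, -8.6]
width: 0.103
grip_force: 77.9
```

View pics/c9.png

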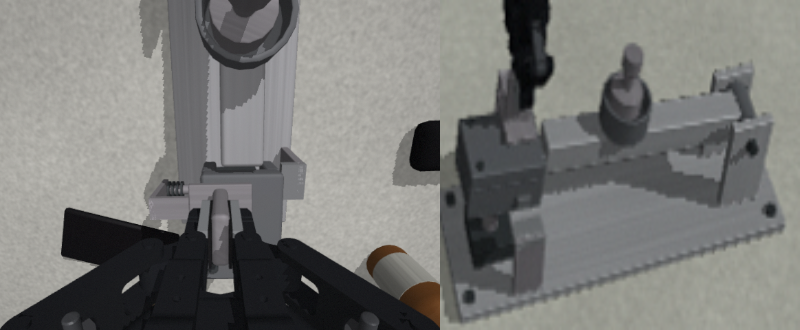

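The latch is clear and the tongue is rising (tab held, weight upright at top of the wrist view). I'll continue along the arc to 70 mm.

```bash
python3 -m pendant '[[0,0,0,-0.2,1.2,4,3],[0,0,0,-0.5,2.7,8,3],[0,0,0,-0.8,4.2,12,3],[0,0,0,-1.1,5.8,17,3],[0,0,0,-1.5,7.6,22,3],[0,0,0,-1.8,9.4,27,3],[0,0,0,-2.2,11.3,32,3],[0,0,0,-2.6,13.4,37,3],[0,0,0,-2.9,15,41,3],[0,0,0,-3.1,16.2,44,3],[0,0,0,-3.1,16.2,44,3],[0,0,0,-3.1,16.2,44,3]]'
python3 - <<'E'
from h import *
from station import camera,pinpoint
p=camera('wrist'); s=camera('scene'); cv2.imwrite('pics/c10.png',np.hstack([cv2.resize(p['img'],(440,330)),cv2.resize(s['img'][160:260,310:470],(360,330))]))
for q in (s,camera('top')):
 for t in ('latch_tab','tongue_cup','weight'): print(t,[(np.round(r['xyz'],4).tolist(),round(r['p'],2)) for r in pinpoint(t,q)[:1]])
E
```

```text
time_s: 16.65
tool_pos: [0.5082, 0.0262, 0.1575]
orientation: [3.141, -0.001, 1.763]
ft_force: [7.8, 5.3, -10.4]
width: 0.1
grip_force: 77.9
latch_tab [([0.5103, 0.0205, 0.2003], 0.55)]
tongue_cup [([0.5037, 0.1297, 0.1455], 0.76)]
weight [([0.5013, 0.1296, 0.1423], 0.5)]
latch_tab []
tongue_cup []
weight []
```

View pics/c10.png

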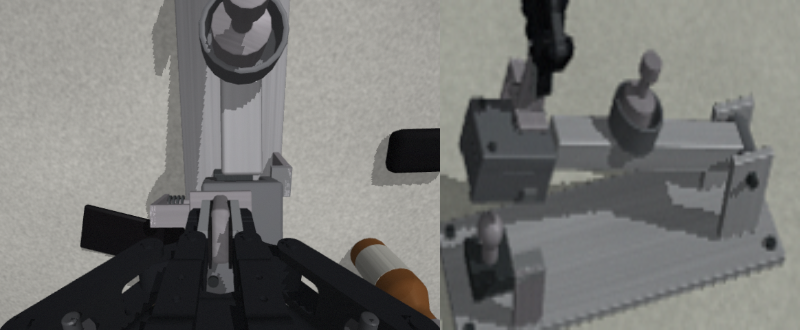

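The coupler is clear of the ball, the tab is about 69 mm up, and the weight stands in its cup. I'll let it settle, check, and hand in.

```bash
python3 -m pendant '[[0,0,0,0,0,0,3],[0,0,0,0,0,0.5,3],[0,0,0,0,0,0.5,3],[0,0,0,0,0,0.5,3],[0,0,0,0,0,0.5,3],[0,0,0,0,0,0.5,3],[0,0,0,0,0,0.5,3],[0,0,0,0,0,0.5,3]]' && python3 -c "
from station import workorder; print(workorder.job_done())"
```

```text
time_s: 17.9
tool_pos: [0.5081, 0.0263, 0.1577]
orientation: [3.141, -0.001, 1.763]
ft_force: [7.8, 5.9, -11.1]
width: 0.1
grip_force: 77.8
the job is handed in; nothing more can be done
None
```

I handed the job in at 17.9 s: the weight is standing in the cup, the latch is pulled, and the tongue is held still with the tab about 7 cm above its hitched height. The bottle, phone and mouse were not touched.

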